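Set the shutter-tester probe into the open camera's lens throat

ROBOT

A 6-joint arm with a two-finger parallel gripper is mounted at the origin on the work surface. World frame = base frame: x ahead of the robot, y to its left, z up, the work surface at z = 0. Lengths are in mm, angles in degrees, forces in N, time in s.
With the tool pointing down it reaches from about 300 to 850 mm from the base axis. Payload 4.2 kg.
Tool frame: the origin (TCP) lies at the very end of the fingers, on their centre line; the grasp point (between the pads) lies 19 mm behind it (env.grip_depth is the distance from the TCP to the grasp point, in mm); y points along the fingers, z is the direction in which the jaws open and shut, and the axes are right-handed (so a half turn about y gives the same grasp; the last joint's range is limited). The gripper opens to 91 mm and grips with 3 to 60 N. Pads are 32 mm wide; open, the fingers measure 118 mm over their backs; the gripper's body (76 mm by 178 mm) begins 60 mm behind the grasp point.
Start: joints at [-78.094, 18.312, 89.639, -0, 72.044, -1.146], TCP at [129.857, -560.161, 213.976] pointing down, gripper open.
Joint ranges: [-177.97, 177.97], [-48.28, 115.42], [12.27, 149.76], [-77.06, 257.06], [2.81, 150.46], [-146.56, 146.56]. Speed limits (degrees/s): [147.25, 147.25, 180, 180, 180, 180].

INTERFACE

Orientations are given as [roll, pitch, yaw] about the fixed x, y, z axes, in that order (R = Rz(yaw) Ry(pitch) Rx(roll)).
In Python, from workcell import state, imaging, job, env gives the robot as it stands.
- The arm moves only by the shell command python3 -m pendant 'ROWS' [FORCE]. ROWS is JSON, a list of rows, each an object with "delta_pos": the shift along the tool's x, y, z in cm, a list of three; "twist": the turn, a rotation vector about the tool's x, y, z in degrees, a list of three; "grip": the opening in per cent of the stroke, from 0 (shut) to 100 (fully open). In form: [{"delta_pos": [tx, ty, tz], "twist": [wx, wy, wz], "grip": grip}, ...]. A call has exactly 5 rows; each row is the pose to reach, as a shift and turn from the pose commanded when the call began, along the tool's axes at that moment; what a row does not reach only later rows make up. A row lasts 1/10 s, in which the tool goes at most 50 mm and 8.59 degrees, less where a joint would pass 70% of its speed; a pose out of reach is approached as far as the arm can. A call with a gripper value outside its range is refused whole. The fingers move at their own pace and stop on an object; FORCE is the grip in N (left out, the last holds). Time passes only in rows, so rows that repeat a pose let the fingers close, or fill a call up. It gives the time, the measured TCP pose, the force and the opening at its end, in the units of the state.
- state(): the state, without advancing time (a new reading comes with each control period).
- imaging.grab_frame(name): name is "scene" or "top" or "wrist"; returns (picture, depth): 384x512x3 uint8, red, green, blue; 384x512 float32, mm along the optical axis (not along the pixel's ray), 0 where there is no reading.
- imaging.camera_info(name): a dict with "fx", "fy", "cx", "cy" (pixels), "k1" (the pictures are not rectified: a ray, as slopes to the right and down, at radius r is drawn at 1 + k1 r^2 times it, then the intrinsics apply), "R" (3x3) and "t" (3): a world point X has camera coordinates R X + t. Camera axes: x right, y down, z forward; pixel columns grow to the right and rows downward; lengths in mm; the calibration is good to about 2 mm. A picture is of the moment at which its call begins: read the wrist's pose just before it. camera_info takes no time and is no camera call; for the wrist camera it gives the pose at the moment of the call.
- job.job_done(): hands the job in, once; it reports no verdict.
The state is a dict: "time_s": time; "qpos": joint angles; "qvel": joint speeds; "effort": joint torques, N m; "ee_pos": TCP position; "ee_rot": TCP orientation; "force": force on the tool from outside, world axes, zero at the start; "torque": the same for the moment, N m; "gripper_width": finger opening in mm.
Only numpy, scipy, OpenCV 4.12 (cv2) and the standard library are available. Lean on these libraries where they do the work, as an engineer would, in place of code of your own. Each camera call takes 0.05 s, during which the arm holds its last target.

TASK

Two cameras lie on their backs on the repair desk, one with its lens mount open and one with a cap over it. Take the shutter-tester probe out of its wooden rest and lower it onto the open camera, so that its nose drops into the lens throat and its flange lies flush on the mount ring, then let go. Do not drop the probe, and do not shift either camera or the ring-shaped focusing helicoid.

Things in the scene. Friction and masses are not known exactly. Their poses are not given: they have to be found in the camera images.
- probe_grip (a point): Upright rigid probe, 90 mm tall, 180 g: grey grip stem 24 mm wide, 60 tall; below it a metal flange 66 wide, 8 thick; below that a nose 18 wide, 22 long. It starts with the nose in a 26 mm hole of a fixed wooden rest (80 x 80 x 32 mm), flange on the rest. Point: on the stem axis, 32 mm above the flange's top, 40 above its underside, 62 above the nose tip; 72 above the desk at start. z: up the stem
- open_cam_mount (a point): Centre of the open camera's throat at the top face of its steel mount ring, 50 mm above the desk; z up. Round dark hole 42 mm wide, 34 deep; ring 68 mm outside, 14 above the body. Camera on its back, loose, 0.75 kg: body 138 mm wide (along y), 36 high, from 49 mm at -x to 68 mm at +x, where the black prism housing is
- capped_cam_mount (a point): The other camera, same size (loose, 0.75 kg), its mount closed by a flat black cap 64 mm wide, 10 high: centre of the cap's top, 60 mm above the desk. A bystander; axes as for the open camera
- helicoid_mid (a point): Green anodised focusing helicoid, a loose open ring 60 mm in diameter and 32 mm high standing on the desk, bore 42 to 50 mm; this point is at its centre half-way up, 16 mm above the desk. A bystander.
Not all that is in view belongs to the job. Of the things like the part that bears probe_grip, leave any that is purple; of the rest the smaller one is meant. What is shaped like the part that bears open_cam_mount but pink is not meant.

How it is judged:
By the outcome, as a careful person would: the job done as asked, in the order asked, and still so for the second after the job is handed in, with the robot touching nothing.
It also fails if it takes over 42 s, if anything falls off the work surface, if the arm or the gripper's body presses on something with over 40 N, if the wrist force passes 120 N, or if a joint passes its speed limit or range.

## Working session

There is one attempt and no reset: what is moved stays moved. The work goes in short steps, Python scripts to look and compute and a shell command to move; the robot and the scene stay as the last step left them, time stands still between calls to the robot, and variables do not carry over. Pictures are saved under pics/ and viewed, and the job is handed in when it is done.

```bash
ls; mkdir -p pics; python3 - <<'E'
from workcell import state, imaging, job, env
import cv2
s=state();print(s)
for n in("scene","top"):
    p,d=imaging.grab_frame(n);cv2.imwrite(f"pics/{n}0.png",p[:,:,::-1]);
    import numpy as np
    np.savez(f"pics/{n}0.npz",p=p,d=d)
    print(n,imaging.camera_info(n))
E
```

```text
pics
{'time_s': 0.0, 'qpos': array([-7.80926938e+01,  1.83484966e+01,  8.97070103e+01,  1.09955391e-03,
        7.20418213e+01, -1.14733999e+00]), 'qvel': array([-0.05216113, -0.09579098,  0.01172944, -0.07149382,  0.02883813,
       -0.04231105]), 'effort': array([-1.68441002e-03, -4.12461627e+01, -2.31976658e+01,  7.25866947e-02,
        4.55584796e-02, -1.29714181e-04]), 'ee_pos': array([ 129.77001466, -559.64797397,  213.1476945 ]), 'ee_rot': array([-9.00972877e+01,  2.99405070e-03, -1.66945696e+02]), 'force': array([ 0.28400118, -1.21183545,  0.70050371]), 'torque': array([0.05402394, 0.06393553, 0.00820276]), 'gripper_width': 91.42018248434218}
scene {'fx': 356.166670639375, 'fy': 356.166670639375, 'cx': 255.44570821250036, 'cy': 190.37061670774955, 'k1': 0.004327420487301258, 'R': array([[-0.07442398,  0.99714933, -0.012421  ],
       [ 0.82826648,  0.05487285, -0.55764111],
       [-0.55536989, -0.05178977, -0.82998922]]), 't': array([ 101.84628998, -435.18276741, 1217.01032232])}
top {'fx': 377.4781688238331, 'fy': 377.4781688238331, 'cx': 252.76567251349294, 'cy': 189.0426554691194, 'k1': -0.060539704661355845, 'R': array([[ 0.01926064, -0.99968196,  0.01627904],
       [-0.99619032, -0.02057336, -0.08474424],
       [ 0.0850522 , -0.0145848 , -0.99626975]]), 't': array([ -81.66510116,  574.1731184 , 1004.28415463])}
```

View pics/scene0.png

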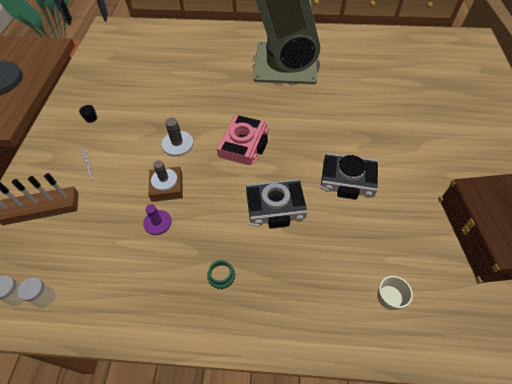

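View pics/top0.png

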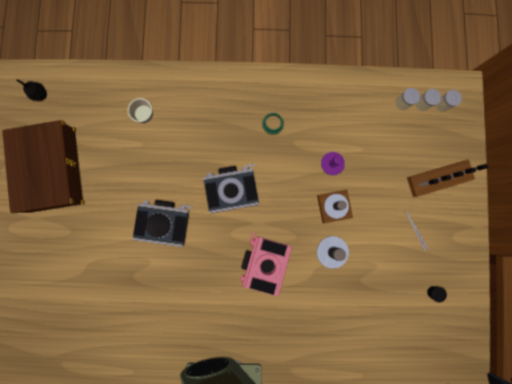

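Probe candidates in the scene view are the purple one at (155,220), which is excluded, a larger one standing free at (176,140), and a smaller one in the wooden rest at (163,178). The open-mount cameras are the silver one at (276,200) and the pink one at (243,138), which is excluded. The capped camera is at (350,172) and the helicoid at (221,275). I'll confirm these in a crop and measure.

```bash
cat > h.py <<'E'
import numpy as np, cv2
from workcell import imaging
def cloud(d,ci):
    h,w=d.shape
    u,v=np.meshgrid(np.arange(w),np.arange(h))
    K=np.array([[ci['fx'],0,ci['cx']],[0,ci['fy'],ci['cy']],[0,0,1.]])
    xd=(u-ci['cx'])/ci['fx'];yd=(v-ci['cy'])/ci['fy']
    pts=np.stack([u,v],-1).reshape(-1,1,2).astype(float)
    n=cv2.undistortPoints(pts,K,np.array([ci['k1'],0,0,0.])).reshape(h,w,2)
    P=np.concatenate([n*d[...,None],d[...,None]],-1)
    return (P-ci['t'])@ci['R']
def circ(xy):
    A=np.c_[2*xy,np.ones(len(xy))];s=np.linalg.lstsq(A,(xy**2).sum(1),rcond=None)[0]
    return s[:2],np.sqrt(s[2]+s[:2]@s[:2])
E
python3 - <<'E'
from h import *
for n,b in(("top",(190,140,370,280)),("scene",(130,110,390,230))):
    z=np.load(f"pics/{n}0.npz");p=z['p'];x0,y0,x1,y1=b
    im=cv2.resize(p[y0:y1,x0:x1,::-1],None,fx=3 if n=="scene" else 4,fy=3 if n=="scene" else 4,interpolation=cv2.INTER_CUBIC);cv2.imwrite(f"pics/{n}0c.png",im)
z=np.load("pics/top0.npz");X=cloud(z['d'],imaging.camera_info("top"));p=z['p']
for nm,(u,v) in dict(desk=(300,140),stem=(341,206),fl=(330,207),rest=(326,195),ring=(231,176),hole=(231,190),bigstem=(338,254),bigfl=(326,250),cap=(159,224),heli=(264,124)).items(): print(nm,X[v,u].round(1))
z=np.load("pics/scene0.npz");X=cloud(z['d'],imaging.camera_info("scene"))
for nm,(u,v) in dict(desk=(300,240),stemtop=(160,165),fl=(172,183),ring=(262,197),hole=(276,196),cap=(352,167)).items(): print(nm,X[v,u].round(1))
E
```

```text
desk [ 720.7 -202.2   -2.5]
stem [ 530.8 -294.2   98.1]
fl [ 530.3 -279.2   38.5]
rest [ 563.  -269.7   31.2]
ring [609.4 -10.3  32.2]
hole [572.5 -10.6  17.3]
bigstem [ 411.3 -282.4  116.2]
bigfl [ 414.9 -269.3   36.4]
cap [475.9 174.1  58.1]
heli [756.5 -97.7  28.2]
desk [ 6.64e+02  5.35e+01 -1.00e-01]
stemtop [ 537.  -289.9   97.6]
fl [ 547.4 -270.9   39.2]
ring [580.4 -42.4  49. ]
hole [554.3  -8.7  16.7]
cap [484.1 176.3  60.5]
```

View pics/top0c.png

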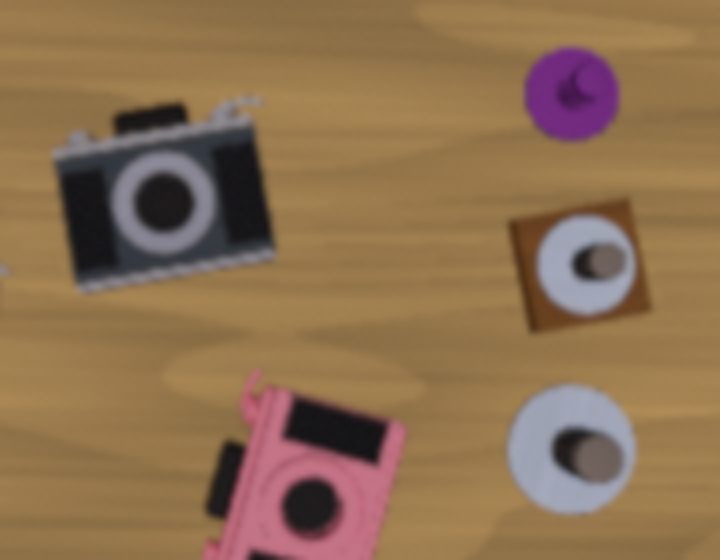

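View pics/scene0c.png

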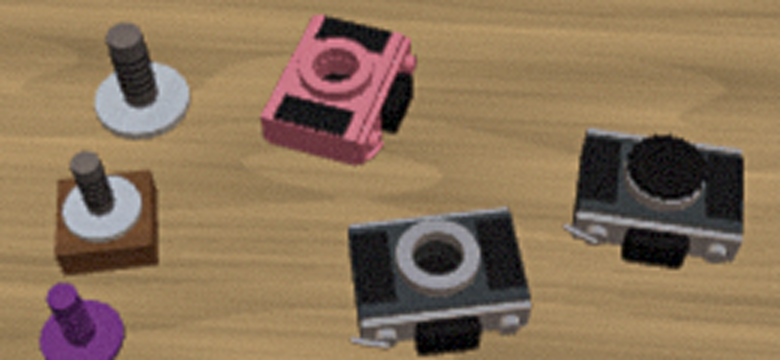

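```bash
python3 - <<'E'
from h import *
for n in("top","scene"):
    z=np.load(f"pics/{n}0.npz");X=cloud(z['d'],imaging.camera_info(n))
    f=X.reshape(-1,3); pc=z['p'].reshape(-1,3).astype(float)
    def sel(c,r,lo,hi):
        return (np.hypot(f[:,0]-c[0],f[:,1]-c[1])<r)&(f[:,2]>lo)&(f[:,2]<hi)
    def mec(m):
        q=f[m]; (c,r)=cv2.minEnclosingCircle(q[:,:2].astype(np.float32)); return len(q),np.round(q.mean(0),1),np.round(c,1),round(r,1)
    print(n,"stem",mec(sel((531,-292),25,92,106)))
    print("flange",mec(sel((531,-290),50,36.5,46)))
    print("ring",mec(sel((572,-10),45,45,56)))
    print("cap",mec(sel((480,175),45,55,66)))
    print("heli",mec(sel((755,-115),50,26,38)))
# pixel contour approach: project plane
def proj2plane(uv,ci,zp):
    K=np.array([[ci['fx'],0,ci['cx']],[0,ci['fy'],ci['cy']],[0,0,1.]])
    nn=cv2.undistortPoints(np.array(uv,float).reshape(-1,1,2),K,np.array([ci['k1'],0,0,0.])).reshape(-1,2)
    d=np.c_[nn,np.ones(len(nn))]@ci['R']; o=-ci['R'].T@ci['t']
    s=(zp-o[2])/d[:,2]; return (o+s[:,None]*d)[:,:2]
def blob(n,uv,zp,test,rad):
    p=np.load(f"pics/{n}0.npz")['p'].astype(int); m=test(p).astype(np.uint8)
    w=np.zeros_like(m);cv2.circle(w,uv,rad,1,-1);m*=w
    c=max(cv2.findContours(m,cv2.RETR_EXTERNAL,cv2.CHAIN_APPROX_NONE)[0],key=cv2.contourArea)
    c=cv2.convexHull(c) if 1 else c
    q=proj2plane(c.reshape(-1,2),imaging.camera_info(n),zp); print(n,uv,circ(q),len(q))
light=lambda p:(p.min(2)>115)&(p[...,2]>=p[...,0]-5)
blob("top",(336,206),40,light,20);blob("scene",(163,179),40,light,22)
blob("top",(231,190),50,light,17);blob("scene",(276,195),50,light,18)
dark=lambda p:p.max(2)<70
blob("top",(231,190),50,dark,12);blob("scene",(276,196),50,dark,11)
E
```

```text
top stem (62, array([ 534.4, -295.4,   98.9]), array([ 535.4, -295.7]), 11.5)
flange (316, array([ 533. , -292.3,   39.3]), array([ 532.2, -295.9]), 33.6)
ring (308, array([568.2, -10.2,  49.1]), array([568.7, -10.1]), 33.8)
cap (482, array([474.6, 176.5,  59.2]), array([475.1, 177.2]), 34.1)
heli (108, array([ 763. , -121.9,   30.6]), array([ 763.3, -121.9]), 26.1)
scene stem (72, array([ 536.8, -293.8,   98.4]), array([ 535.4, -295.3]), 12.6)
flange (324, array([ 541. , -292.8,   39.5]), array([ 535.7, -295.2]), 33.8)
ring (349, array([572.4, -10.4,  49.1]), array([571. , -10.3]), 34.6)
cap (425, array([476.2, 177.3,  59.2]), array([474.2, 178. ]), 33.7)
heli (174, array([ 765.9, -122. ,   31.2]), array([ 765.3, -121.8]), 26.1)
top (336, 206) (array([ 534.19590399, -295.57246149]), np.float64(32.11867599775382)) 17
scene (163, 179) (array([ 535.98914888, -294.71072737]), np.float64(31.998578808297992)) 18
top (231, 190) (array([569.86495592, -10.54290201]), np.float64(31.84242108360144)) 18
scene (276, 195) (array([567.82558078, -11.5595427 ]), np.float64(34.432980533120656)) 18
top (231, 190) (array([569.25171799, -10.79646516]), np.float64(18.411835201976242)) 13
scene (276, 196) (array([573.62273077, -10.36444129]), np.float64(17.47650535602504)) 13
```

Targets are confirmed: the grey probe in the rest at about (535,-295.5), and the silver open camera's mount at about (569.5,-10.5). The jaws already open roughly along y, so I'll leave the orientation alone.

```bash
cat > go.py <<'E'
import sys,numpy as np
from workcell import state
from scipy.spatial.transform import Rotation as Ro
s=state();R=Ro.from_euler('xyz',s['ee_rot'],degrees=True).as_matrix()
t=np.array([float(a) for a in sys.argv[1:4]])
print(s['time_s'],s['ee_pos'].round(1),s['ee_rot'].round(2),s['force'].round(1),round(s['gripper_width'],1))
print("delta cm",((t-s['ee_pos'])@R/10).round(2))
want=Ro.from_euler('xyz',[-90,0,s['ee_rot'][2]],degrees=True).as_matrix()
print("level twist",Ro.from_matrix(R.T@want).as_rotvec(degrees=True).round(2))
E
python3 go.py 535 -295.5 170
```

```text
0.1 [ 129.8 -559.7  213.2] [ -90.09    0.   -166.95] [-0.2 -0.3 -0.7] 91.3
delta cm [-45.44   4.35 -16.58]
level twist [ 0.09  0.   -0.  ]
```

```bash
python3 -m pendant '[{"delta_pos":[-4,0,-1.5],"twist":[0,0,0],"grip":100},{"delta_pos":[-8,0,-3],"twist":[0,0,0],"grip":100},{"delta_pos":[-12.5,0,-4.6],"twist":[0,0,0],"grip":100},{"delta_pos":[-17,0,-6.2],"twist":[0,0,0],"grip":100},{"delta_pos":[-21.5,0,-7.8],"twist":[0,0,0],"grip":100}]' 30; python3 go.py 535 -295.5 170
```

```text
time_s: 0.6
ee_pos: [322.8, -434.3, 213.6]
ee_rot: [-90.0, -0.0, -167.0]
force: [0.3, -1.6, 1.0]
gripper_width: 91.2
0.6 [ 322.8 -434.3  213.6] [-9.0030e+01 -1.0000e-02 -1.6697e+02] [ 0.3 -1.6  1. ] 91.2
delta cm [-23.8    4.36  -8.73]
level twist [ 0.03 -0.    0.01]
```

```bash
python3 -m pendant '[{"delta_pos":[-4.5,0,-1.6],"twist":[0,0,0],"grip":100},{"delta_pos":[-9,0,-3.3],"twist":[0,0,0],"grip":100},{"delta_pos":[-13.5,0,-5],"twist":[0,0,0],"grip":100},{"delta_pos":[-18,1,-6.6],"twist":[0,0,0],"grip":100},{"delta_pos":[-21.5,2,-8],"twist":[0,0,0],"grip":100}]'; python3 go.py 535 -295.5 160
python3 - <<'E'
from workcell import imaging
import cv2,numpy as np
from h import *
ci=imaging.camera_info("wrist")
p,d=imaging.grab_frame("wrist");cv2.imwrite("pics/w1.png",p[:,:,::-1])
X=cloud(d,ci).reshape(-1,3)
for nm,lo,hi,r in(("stem",92,108,25),("fl",36,46,50)):
    m=(np.hypot(X[:,0]-535,X[:,1]+295)<r)&(X[:,2]>lo)&(X[:,2]<hi)
    if m.sum():print(nm,m.sum(),X[m].mean(0).round(1),cv2.minEnclosingCircle(X[m][:,:2].astype(np.float32)))
E
```

```text
time_s: 1.1
ee_pos: [515.2, -307.4, 193.5]
ee_rot: [-90.0, 0.0, -166.9]
force: [0.0, -1.5, -0.7]
gripper_width: 91.1
1.1 [ 515.2 -307.4  193.5] [-8.9990e+01  3.0000e-02 -1.6687e+02] [ 0.  -1.5 -0.7] 91.1
delta cm [-2.2   3.35 -0.71]
level twist [-0.01 -0.   -0.03]
stem 521 [ 535.5 -294.6   98. ] ((535.0873413085938, -294.4737548828125), 11.766109466552734)
fl 2052 [ 538.5 -294.    38.2] ((534.9856567382812, -294.6048583984375), 32.847267150878906)
```

View pics/w1.png

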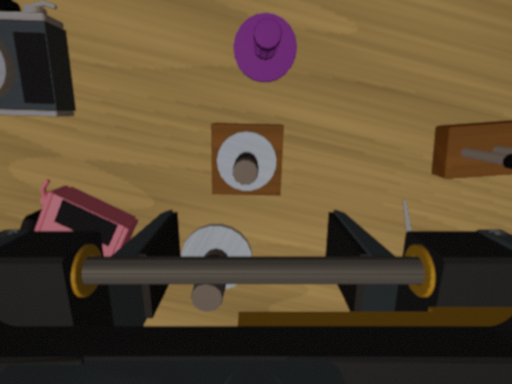

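The wrist view shows the probe stem top at (246,168), the purple decoy at (265,45) and the larger decoy at (207,290). Wrist depth gives the stem at (535.1,-294.5), which agrees with the fixed cameras. Next I align and descend.

```bash
python3 go.py 535 -295 53; python3 -m pendant '[{"delta_pos":[-1.2,0.8,-0.4],"twist":[0,0,0],"grip":100},{"delta_pos":[-2.2,2.5,-0.75],"twist":[0,0,0],"grip":100},{"delta_pos":[-2.2,5,-0.75],"twist":[0,0,0],"grip":100},{"delta_pos":[-2.2,6.5,-0.75],"twist":[0,0,0],"grip":100},{"delta_pos":[-2.2,6.5,-0.75],"twist":[0,0,0],"grip":100}]'; python3 go.py 535 -295 53
```

```text
1.15 [ 518.5 -303.8  191.2] [-9.0230e+01  1.5000e-01 -1.6673e+02] [ 3.7  1.3 -0.6] 91.2
delta cm [-1.77 13.83 -0.42]
level twist [ 0.23  0.   -0.15]
time_s: 1.65
ee_pos: [530.7, -296.5, 126.2]
ee_rot: [-90.2, -0.3, -167.0]
force: [-0.2, -0.5, -0.7]
gripper_width: 91.1
1.65 [ 530.7 -296.5  126.2] [ -90.21   -0.26 -167.  ] [-0.2 -0.5 -0.7] 91.1
delta cm [-0.49  7.32 -0.02]
level twist [ 0.21 -0.    0.26]
```

```bash
python3 -m pendant '[{"delta_pos":[-0.45,0.5,0],"twist":[0.1,0,0.2],"grip":100},{"delta_pos":[-0.45,2,0],"twist":[0.1,0,0.2],"grip":100},{"delta_pos":[-0.45,4,0],"twist":[0.1,0,0.2],"grip":100},{"delta_pos":[-0.45,5,0],"twist":[0.1,0,0.2],"grip":100},{"delta_pos":[-0.45,5,0],"twist":[0.1,0,0.2],"grip":100}]'; python3 go.py 535 -295 53
```

```text
time_s: 2.15
ee_pos: [536.7, -295.8, 78.2]
ee_rot: [-90.0, 0.1, -167.0]
force: [-0.8, -0.7, -0.7]
gripper_width: 91.0
2.15 [ 536.7 -295.8   78.2] [-8.9970e+01  1.3000e-01 -1.6697e+02] [-0.8 -0.7 -0.7] 91.0
delta cm [ 0.15  2.52 -0.11]
level twist [-0.03 -0.   -0.13]
```

```bash
python3 -m pendant '[{"delta_pos":[0.1,0.5,-0.1],"twist":[0,0,0],"grip":100},{"delta_pos":[0.1,1.2,-0.1],"twist":[0,0,0],"grip":100},{"delta_pos":[0.1,2,-0.1],"twist":[0,0,0],"grip":100},{"delta_pos":[0.1,2.4,-0.1],"twist":[0,0,0],"grip":100},{"delta_pos":[0.1,2.4,-0.1],"twist":[0,0,0],"grip":100}]'; python3 go.py 535 -295 53
python3 - <<'E'
from workcell import imaging
import cv2
p,d=imaging.grab_frame("wrist");cv2.imwrite("pics/w2.png",p[:,:,::-1])
E
```

```text
time_s: 2.65
ee_pos: [535.6, -294.9, 54.1]
ee_rot: [-90.0, 0.1, -166.9]
force: [0.4, -0.1, -0.3]
gripper_width: 91.3
2.65 [ 535.6 -294.9   54.1] [-8.9960e+01  1.3000e-01 -1.6695e+02] [ 0.4 -0.1 -0.3] 91.3
delta cm [ 0.06  0.11 -0.  ]
level twist [-0.04 -0.   -0.13]
```

View pics/w2.png

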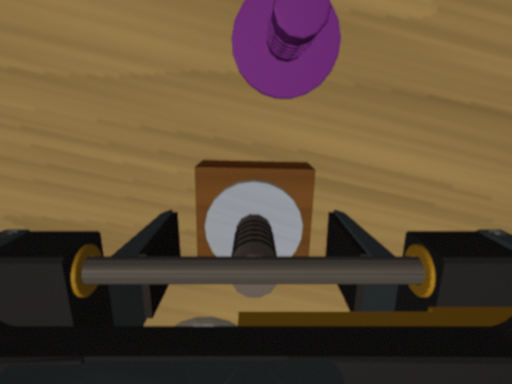

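The stem at (254,265) is centred between the fingers, over the flange at (253,225). Closing now.

```bash
for i in 1 2; do python3 -m pendant '[{"delta_pos":[0,0,0],"twist":[0,0,0],"grip":0},{"delta_pos":[0,0,0],"twist":[0,0,0],"grip":0},{"delta_pos":[0,0,0],"twist":[0,0,0],"grip":0},{"delta_pos":[0,0,0],"twist":[0,0,0],"grip":0},{"delta_pos":[0,0,0],"twist":[0,0,0],"grip":0}]' 30; done
```

```text
time_s: 3.2
ee_pos: [536.1, -295.2, 55.1]
ee_rot: [-89.9, 0.2, -166.9]
force: [-0.1, -0.5, 1.1]
gripper_width: 54.5
time_s: 3.7
ee_pos: [536.1, -295.2, 55.0]
ee_rot: [-89.9, 0.2, -166.9]
force: [0.3, 0.2, 0.6]
gripper_width: 23.7
```

```bash
python3 -m pendant '[{"delta_pos":[0,0,0],"twist":[0,0,0],"grip":0},{"delta_pos":[0,0,0],"twist":[0,0,0],"grip":0},{"delta_pos":[0,-0.3,0],"twist":[0,0,0],"grip":0},{"delta_pos":[0,-0.8,0],"twist":[0,0,0],"grip":0},{"delta_pos":[0,-1.4,0],"twist":[0,0,0],"grip":0}]' 40;  python3 -m pendant '[{"delta_pos":[0,-1,0],"twist":[0,0,0],"grip":0},{"delta_pos":[0,-2.5,0],"twist":[0,0,0],"grip":0},{"delta_pos":[0,-4.5,0],"twist":[0,0,0],"grip":0},{"delta_pos":[0,-6.5,0],"twist":[0,0,0],"grip":0},{"delta_pos":[0,-8,0],"twist":[0,0,0],"grip":0}]'
python3 - <<'E'
from workcell import imaging
import cv2
p,d=imaging.grab_frame("wrist");cv2.imwrite("pics/w3.png",p[:,:,::-1])
E
python3 go.py 569.5 -10.5 160
```

```text
time_s: 4.2
ee_pos: [535.8, -295.0, 69.1]
ee_rot: [-89.9, 0.2, -166.9]
force: [-0.0, -0.1, -1.7]
gripper_width: 23.6
time_s: 4.7
ee_pos: [536.2, -295.3, 151.3]
ee_rot: [-89.8, 0.3, -166.9]
force: [0.5, -0.2, -2.3]
gripper_width: 23.7
4.75 [ 537.4 -296.   153.7] [ -89.63    0.49 -166.95] [ 0.7 -0.8 -0.1] 23.4
delta cm [ -9.58  -0.72 -27.08]
level twist [-0.37 -0.   -0.49]
```

View pics/w3.png

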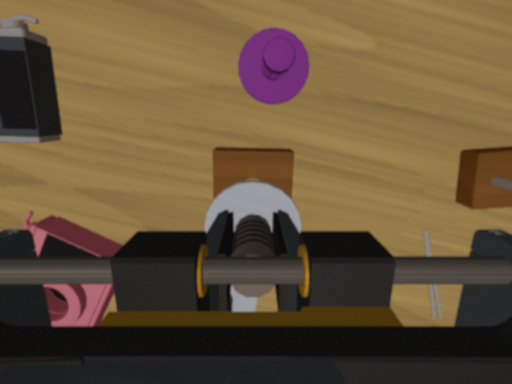

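The probe is held: width 23.5 mm and a 1.7–2.3 N load, with the flange at (253,225) clear of the rest. Moving it over to the camera.

```bash
python3 -m pendant '[{"delta_pos":[-0.5,-0.5,-1.5],"twist":[-0.2,0,-0.3],"grip":0},{"delta_pos":[-1.5,-0.7,-4.2],"twist":[-0.3,0,-0.4],"grip":0},{"delta_pos":[-2.7,-0.7,-7.5],"twist":[-0.3,0,-0.4],"grip":0},{"delta_pos":[-3.9,-0.7,-11],"twist":[-0.3,0,-0.4],"grip":0},{"delta_pos":[-5,-0.7,-14],"twist":[-0.3,0,-0.4],"grip":0}]'; python3 go.py 569.5 -10.5 160
```

```text
time_s: 5.25
ee_pos: [552.0, -144.5, 155.3]
ee_rot: [-90.3, -0.3, -166.9]
force: [0.3, 0.1, -2.3]
gripper_width: 23.4
5.25 [ 552.  -144.5  155.3] [ -90.3    -0.29 -166.93] [ 0.3  0.1 -2.3] 23.4
delta cm [ -4.74  -0.43 -12.66]
level twist [ 0.3  -0.    0.29]
```

```bash
python3 -m pendant '[{"delta_pos":[-1.2,-0.2,-3.2],"twist":[0,0,0],"grip":0},{"delta_pos":[-2.4,-0.2,-6.5],"twist":[0,0,0],"grip":0},{"delta_pos":[-3.5,-0.2,-9.5],"twist":[0,0,0],"grip":0},{"delta_pos":[-4.3,-0.2,-11.5],"twist":[0,0,0],"grip":0},{"delta_pos":[-4.6,-0.2,-12.4],"twist":[0,0,0],"grip":0}]';python3 -m pendant '[{"delta_pos":[0,0,0],"twist":[0,0,0],"grip":0},{"delta_pos":[0,0,0],"twist":[0,0,0],"grip":0},{"delta_pos":[0,0,0],"twist":[0,0,0],"grip":0},{"delta_pos":[0,0,0],"twist":[0,0,0],"grip":0},{"delta_pos":[0,0,0],"twist":[0,0,0],"grip":0}]'; python3 go.py 569.5 -10.5 160
python3 - <<'E'
from workcell import imaging
import cv2,numpy as np
from h import *
for n in("wrist","scene"):
    ci=imaging.camera_info(n)
    p,d=imaging.grab_frame(n);cv2.imwrite(f"pics/{n}4.png",p[:,:,::-1])
    X=cloud(d,ci).reshape(-1,3)
    for nm,lo,hi,r in(("ring",45,54,45),("fl",130,152,60)):
        m=(np.hypot(X[:,0]-569,X[:,1]+10)<r)&(X[:,2]>lo)&(X[:,2]<hi)
        if m.sum():print(n,nm,m.sum(),X[m].mean(0).round(1),cv2.minEnclosingCircle(X[m][:,:2].astype(np.float32)))
cv2.imwrite("pics/s4c.png",cv2.resize(p[90:250,180:400,::-1],None,fx=3,fy=3,interpolation=cv2.INTER_CUBIC))
E
```

```text
time_s: 5.75
ee_pos: [569.0, -13.4, 157.6]
ee_rot: [-90.3, -0.3, -166.8]
force: [0.0, -0.7, -2.0]
gripper_width: 23.3
time_s: 6.25
ee_pos: [569.5, -17.0, 158.1]
ee_rot: [-90.2, -0.2, -167.0]
force: [-0.4, 0.2, -1.1]
gripper_width: 23.1
6.25 [569.5 -17.  158.1] [ -90.19   -0.21 -167.02] [-0.4  0.2 -1.1] 23.1
delta cm [-0.14 -0.18 -0.63]
level twist [ 0.19 -0.    0.21]
wrist ring 1191 [587.1  -3.   48. ] ((570.85546875, -9.24332046508789), 33.663597106933594)
wrist fl 2822 [585.6 -12.2 141.4] ((568.7235107421875, -16.18985939025879), 32.802391052246094)
scene ring 343 [572.6 -10.6  49.1] ((570.7769775390625, -10.575204849243164), 34.104190826416016)
scene fl 353 [582.  -17.5 142.5] ((569.0044555664062, -17.323413848876953), 32.851409912109375)
```

View pics/wrist4.png

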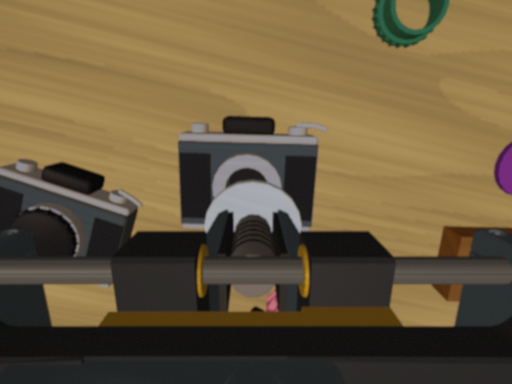

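View pics/s4c.png

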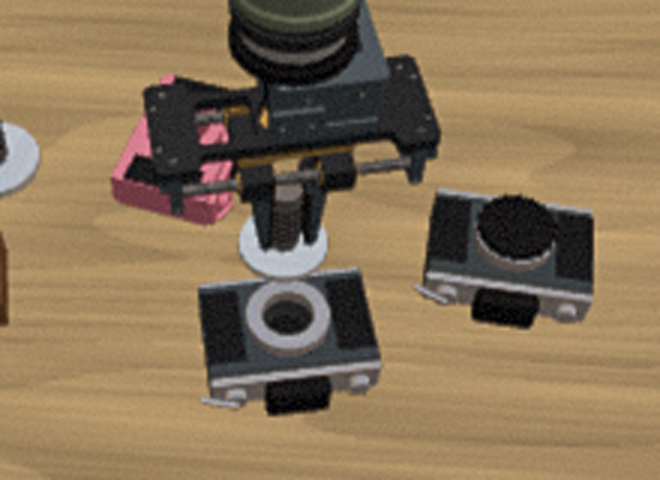

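The flange is centred at about (569,-17) under the gripper, and the ring at about (570.5,-10.2), so I need to shift 7 mm in +y. The flange underside is TCP-23 mm, so contact should come at a TCP height of about 73.

```bash
python3 go.py 570.3 -10.5 105; python3 -m pendant '[{"delta_pos":[-0.1,0.3,-0.3],"twist":[0.1,0,0.1],"grip":0},{"delta_pos":[-0.2,1.2,-0.6],"twist":[0.2,0,0.2],"grip":0},{"delta_pos":[-0.2,2.5,-0.6],"twist":[0.2,0,0.2],"grip":0},{"delta_pos":[-0.2,4,-0.6],"twist":[0.2,0,0.2],"grip":0},{"delta_pos":[-0.2,5,-0.6],"twist":[0.2,0,0.2],"grip":0}]';python3 -m pendant '[{"delta_pos":[0,0,0],"twist":[0,0,0],"grip":0},{"delta_pos":[0,0,0],"twist":[0,0,0],"grip":0},{"delta_pos":[0,0,0],"twist":[0,0,0],"grip":0},{"delta_pos":[0,0,0],"twist":[0,0,0],"grip":0},{"delta_pos":[0,0,0],"twist":[0,0,0],"grip":0}]'; python3 go.py 570.3 -10.5 76
python3 - <<'E'
from workcell import imaging
import cv2,numpy as np
from h import *
for n in("wrist","scene"):
    ci=imaging.camera_info(n)
    p,d=imaging.grab_frame(n);cv2.imwrite(f"pics/{n}5.png",p[:,:,::-1])
    X=cloud(d,ci).reshape(-1,3)
    for nm,lo,hi,r in(("ring",45,54,45),("fl",84,98,60)):
        m=(np.hypot(X[:,0]-569,X[:,1]+10)<r)&(X[:,2]>lo)&(X[:,2]<hi)
        if m.sum():print(n,nm,m.sum(),X[m].mean(0).round(1),cv2.minEnclosingCircle(X[m][:,:2].astype(np.float32)))
cv2.imwrite("pics/s5c.png",cv2.resize(p[90:250,180:400,::-1],None,fx=3,fy=3,interpolation=cv2.INTER_CUBIC))
E
```

```text
6.35 [569.6 -16.7 158.1] [ -90.19   -0.2  -167.  ] [ 0.2  0.  -2.2] 23.4
delta cm [-0.23  5.32 -0.57]
level twist [ 0.19 -0.    0.2 ]
time_s: 6.85
ee_pos: [568.9, -9.5, 106.0]
ee_rot: [-90.0, -0.2, -166.9]
force: [-0.7, 0.1, -2.6]
gripper_width: 23.6
time_s: 7.35
ee_pos: [570.3, -9.8, 108.7]
ee_rot: [-90.0, 0.1, -167.0]
force: [-0.1, 0.2, -2.4]
gripper_width: 23.6
7.35 [570.3  -9.8 108.7] [-8.9980e+01  6.0000e-02 -1.6695e+02] [-0.1  0.2 -2.4] 23.6
delta cm [0.02 3.27 0.07]
level twist [-0.02 -0.   -0.06]
wrist ring 968 [593.6  -4.8  48. ] ((575.9658813476562, -8.49793815612793), 33.0355224609375)
wrist fl 2735 [586.8  -5.   91.8] ((569.5706176757812, -9.157441139221191), 32.82367706298828)
scene ring 203 [586.8 -10.8  49.4] ((572.0206298828125, -10.486113548278809), 33.42134475708008)
scene fl 309 [582.8 -10.7  92.8] ((569.7924194335938, -10.164183616638184), 32.65743637084961)
```

View pics/s5c.png

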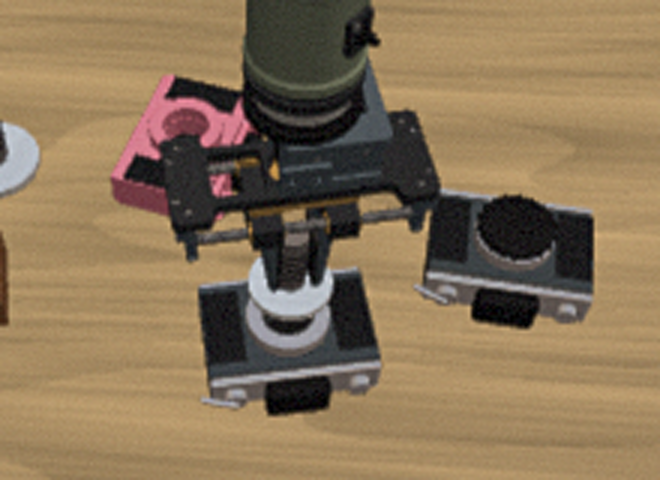

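```bash
python3 -m pendant '[{"delta_pos":[0,0.5,0],"twist":[0,0,0],"grip":0},{"delta_pos":[0,1.2,0],"twist":[0,0,0],"grip":0},{"delta_pos":[0,2,0],"twist":[0,0,0],"grip":0},{"delta_pos":[0,2.6,0],"twist":[0,0,0],"grip":0},{"delta_pos":[0,3,0],"twist":[0,0,0],"grip":0}]';python3 -m pendant '[{"delta_pos":[0,0,0],"twist":[0,0,0],"grip":0},{"delta_pos":[0,0,0],"twist":[0,0,0],"grip":0},{"delta_pos":[0,0,0],"twist":[0,0,0],"grip":0},{"delta_pos":[0,0,0],"twist":[0,0,0],"grip":0},{"delta_pos":[0,0,0],"twist":[0,0,0],"grip":0}]'; python3 go.py 570.3 -10.5 73
```

```text
time_s: 7.95
ee_pos: [569.5, -9.7, 77.1]
ee_rot: [-90.0, -0.1, -166.9]
force: [0.5, -0.3, -2.8]
gripper_width: 23.2
time_s: 8.45
ee_pos: [570.2, -9.8, 78.4]
ee_rot: [-90.0, 0.0, -166.9]
force: [1.0, -0.4, -2.1]
gripper_width: 23.4
8.45 [570.2  -9.8  78.4] [-8.9990e+01  3.0000e-02 -1.6695e+02] [ 1.  -0.4 -2.1] 23.4
delta cm [0.   0.54 0.08]
level twist [-0.01 -0.   -0.03]
```

```bash
python3 -m pendant '[{"delta_pos":[0,0.1,0],"twist":[0,0,0],"grip":0},{"delta_pos":[0,0.2,0],"twist":[0,0,0],"grip":0},{"delta_pos":[0,0.3,0],"twist":[0,0,0],"grip":0},{"delta_pos":[0,0.35,0],"twist":[0,0,0],"grip":0},{"delta_pos":[0,0.35,0],"twist":[0,0,0],"grip":0}]'; python3 -m pendant '[{"delta_pos":[0,0.05,0],"twist":[0,0,0],"grip":0},{"delta_pos":[0,0.1,0],"twist":[0,0,0],"grip":0},{"delta_pos":[0,0.1,0],"twist":[0,0,0],"grip":0},{"delta_pos":[0,0.1,0],"twist":[0,0,0],"grip":0},{"delta_pos":[0,0.1,0],"twist":[0,0,0],"grip":0}]'
```

```text
time_s: 8.95
ee_pos: [569.9, -9.8, 74.5]
ee_rot: [-90.0, -0.0, -166.9]
force: [-0.1, -0.2, -0.9]
gripper_width: 23.4
time_s: 9.45
ee_pos: [570.0, -9.8, 73.7]
ee_rot: [-90.0, 0.0, -166.9]
force: [-0.3, 0.4, -2.6]
gripper_width: 23.3
```

```bash
python3 -m pendant '[{"delta_pos":[0,0.05,0],"twist":[0,0,0],"grip":0},{"delta_pos":[0,0.1,0],"twist":[0,0,0],"grip":0},{"delta_pos":[0,0.1,0],"twist":[0,0,0],"grip":0},{"delta_pos":[0,0.1,0],"twist":[0,0,0],"grip":0},{"delta_pos":[0,0.1,0],"twist":[0,0,0],"grip":0}]'; python3 - <<'E'
from workcell import imaging
import cv2,numpy as np
p,d=imaging.grab_frame("scene")
cv2.imwrite("pics/s6c.png",cv2.resize(p[140:250,220:340,::-1],None,fx=5,fy=5,interpolation=cv2.INTER_CUBIC))
E
```

```text
time_s: 9.95
ee_pos: [570.0, -9.8, 72.9]
ee_rot: [-90.0, 0.0, -166.9]
force: [-0.8, -0.3, 2.2]
gripper_width: 23.7
```

View pics/s6c.png

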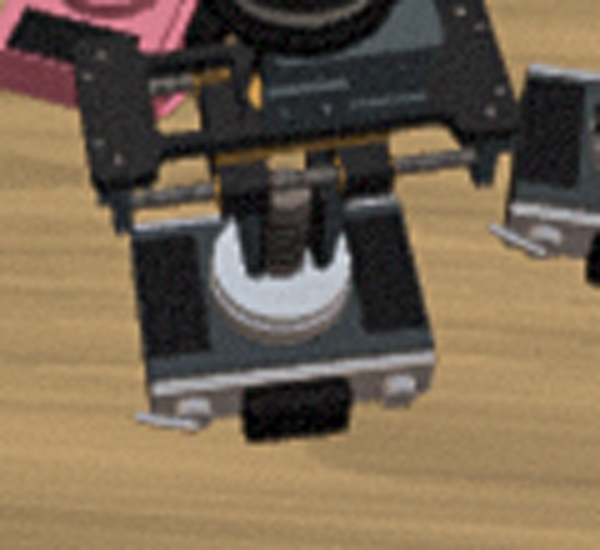

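The force has gone from -2.6 to +2.2 N, which means contact. The crop shows the flange lying on the ring at (283,280). Releasing.

```bash
python3 -m pendant '[{"delta_pos":[0,0,0],"twist":[0,0,0],"grip":30},{"delta_pos":[0,0,0],"twist":[0,0,0],"grip":35},{"delta_pos":[0,0,0],"twist":[0,0,0],"grip":45},{"delta_pos":[0,0,0],"twist":[0,0,0],"grip":60},{"delta_pos":[0,0,0],"twist":[0,0,0],"grip":75}]'; python3 -m pendant '[{"delta_pos":[0,0,0],"twist":[0,0,0],"grip":75},{"delta_pos":[0,0,0],"twist":[0,0,0],"grip":75},{"delta_pos":[0,0,0],"twist":[0,0,0],"grip":75},{"delta_pos":[0,0,0],"twist":[0,0,0],"grip":75},{"delta_pos":[0,0,0],"twist":[0,0,0],"grip":75}]'
```

```text
time_s: 10.5
ee_pos: [570.1, -9.8, 72.6]
ee_rot: [-90.0, 0.0, -166.9]
force: [1.0, 0.6, 0.8]
gripper_width: 53.2
time_s: 11.0
ee_pos: [570.0, -9.7, 72.7]
ee_rot: [-90.0, 0.0, -166.9]
force: [0.5, 0.2, 0.0]
gripper_width: 68.4
```

Released. I retreat straight up.

```bash
python3 -m pendant '[{"delta_pos":[0,-0.5,0],"twist":[0,0,0],"grip":75},{"delta_pos":[0,-2,0],"twist":[0,0,0],"grip":75},{"delta_pos":[0,-4.5,0],"twist":[0,0,0],"grip":75},{"delta_pos":[0,-7.5,0],"twist":[0,0,0],"grip":75},{"delta_pos":[0,-10,0],"twist":[0,0,0],"grip":75}]'; python3 -m pendant '[{"delta_pos":[1,-1,0],"twist":[0,0,0],"grip":75},{"delta_pos":[3,-1,0],"twist":[0,0,0],"grip":75},{"delta_pos":[6,-1,0],"twist":[0,0,0],"grip":75},{"delta_pos":[9,-1,0],"twist":[0,0,0],"grip":75},{"delta_pos":[11,-1,0],"twist":[0,0,0],"grip":75}]'
python3 - <<'E'
from workcell import imaging,state
import cv2,numpy as np
from h import *
print(state()['ee_pos'],state()['time_s'])
for n in("top","scene"):
    ci=imaging.camera_info(n)
    p,d=imaging.grab_frame(n);cv2.imwrite(f"pics/{n}7.png",p[:,:,::-1])
    X=cloud(d,ci).reshape(-1,3);X0=cloud(np.load(f"pics/{n}0.npz")['d'],ci).reshape(-1,3)
    for nm,c,lo,hi,r in(("fl",(570,-10),54,64,45),("stem",(570,-10),110,122,30),("cap",(475,177),55,66,45),("heli",(763,-122),26,38,50),("body",(570,-10),30,42,100)):
      for Y in(X0,X):
        m=(np.hypot(Y[:,0]-c[0],Y[:,1]-c[1])<r)&(Y[:,2]>lo)&(Y[:,2]<hi)
        if m.sum()>5:print(n,nm,m.sum(),Y[m].mean(0).round(1),np.round(cv2.minEnclosingCircle(Y[m][:,:2].astype(np.float32))[0],1), "z 5-95%",np.percentile(Y[m][:,2],[5,95]).round(1))
cv2.imwrite("pics/s7c.png",cv2.resize(p[110:250,180:400,::-1],None,fx=3.5,fy=3.5,interpolation=cv2.INTER_CUBIC))
E
```

```text
time_s: 11.5
ee_pos: [570.3, -9.8, 174.5]
ee_rot: [-90.0, 0.1, -166.9]
force: [0.1, 0.0, -0.3]
gripper_width: 68.4
time_s: 12.0
ee_pos: [459.4, -34.8, 181.9]
ee_rot: [-90.0, -0.2, -167.0]
force: [1.2, -0.1, -0.2]
gripper_width: 68.1
[459.4490976  -34.83069599 181.85328348] 12.0
top fl 385 [565.9 -10.3  57.4] [566.6  -9.6] z 5-95% [54.7 60.4]
top stem 69 [566.7  -9.9 117.2] [566.8  -9.9] z 5-95% [114.6 119.1]
top cap 482 [474.6 176.5  59.2] [475.1 177.2] z 5-95% [56.3 62.1]
top cap 488 [474.6 176.3  59.4] [474.5 177. ] z 5-95% [56.5 62.4]
top heli 108 [ 763.  -121.9   30.6] [ 763.3 -121.9] z 5-95% [27.1 33.6]
top heli 107 [ 763.5 -122.3   30.9] [ 763.2 -122.4] z 5-95% [27.1 34.2]
top body 1481 [572.7  -9.4  35.4] [574.4  -8.9] z 5-95% [31.8 39. ]
top body 1451 [573.5 -10.   35.6] [577.  -12.9] z 5-95% [31.8 39.3]
scene fl 371 [575.7  -9.8  57.5] [569.1 -10.3] z 5-95% [55.3 59.8]
scene stem 81 [571.2 -10.2 116.7] [570.1 -10.4] z 5-95% [111.9 119.2]
scene cap 425 [476.2 177.3  59.2] [474.2 178. ] z 5-95% [56.8 61.7]
scene cap 427 [476.3 177.2  59.2] [475.6 177.3] z 5-95% [56.5 61.4]
scene heli 174 [ 765.9 -122.    31.2] [ 765.3 -121.8] z 5-95% [27.7 33.6]
scene heli 173 [ 765.7 -122.    31.4] [ 764.7 -122.1] z 5-95% [27.8 33.9]
scene body 1603 [582.8  -9.   35.6] [576.  -14.5] z 5-95% [32.1 38.9]
scene body 1501 [585.5  -8.9  35.7] [577.2 -14.5] z 5-95% [32.3 38.8]
```

View pics/s7c.png

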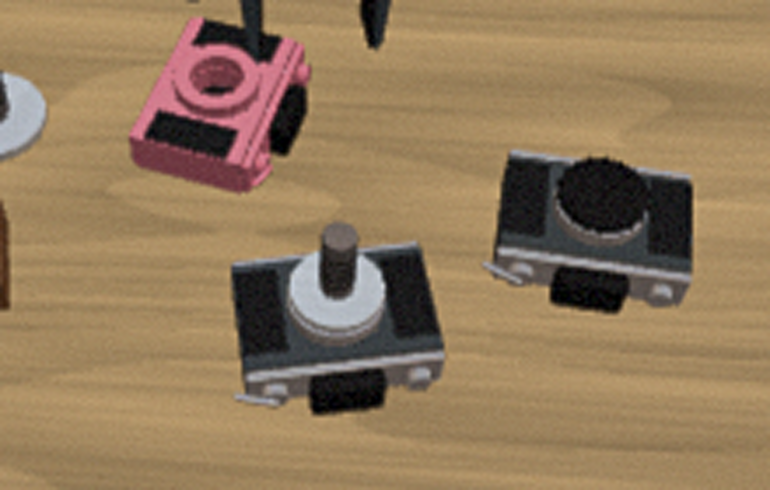

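View pics/top7.png

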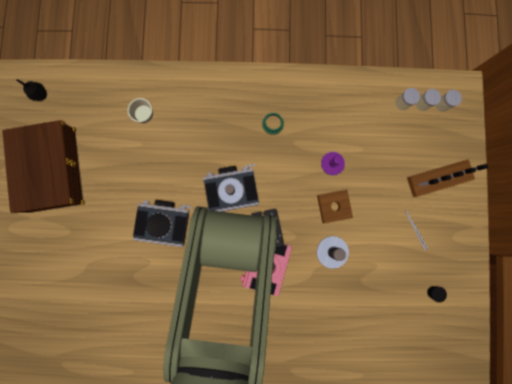

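The enlarged crop shows the probe upright on the mount at (337,290). The top view shows the rest empty at (335,206), and both cameras and the helicoid where they were. Handing in.

```bash
python3 -m pendant '[{"delta_pos":[0,0,0],"twist":[0,0,0],"grip":75},{"delta_pos":[0,0,0],"twist":[0,0,0],"grip":75},{"delta_pos":[0,0,0],"twist":[0,0,0],"grip":75},{"delta_pos":[0,0,0],"twist":[0,0,0],"grip":75},{"delta_pos":[0,0,0],"twist":[0,0,0],"grip":75}]'; python3 -c "
from workcell import job
print(job.job_done())"
```

```text
time_s: 12.6
ee_pos: [463.2, -34.5, 182.4]
ee_rot: [-90.0, -0.0, -166.9]
force: [-0.6, -0.2, -0.2]
gripper_width: 68.1
the job is handed in; nothing more can be done
None
```

I lifted the grey probe from its wooden rest, lowered it onto the silver open camera until its flange touched the ring (about 2 N), let go and backed off. I handed the job in at 12.6 s with the arm clear of everything.

- **Placement:** the last pictures show the stem upright over the flange. The flange top read about 57.5 mm against the expected 58. Its centre was within about 2 mm of the throat in the scene view; the top view put it about 3 mm off in x, slightly more than the 2 mm calibration error explains.
- **Bystanders:** the capped camera and helicoid stayed within measurement noise (about 1 mm). The open camera looks unmoved too, but the probe hides its ring. Its body outline centre matched to about 1 mm in the scene view, but differed by about 3–4 mm in the top view, where the arm may have hidden part of the body.

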